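# Hang the backdrop, then show the sawn block to the bench camera

## Task

Lift the metal backdrop by its wooden tab out of the slotted stand, hook it over the rail well to the right of the brass band, slide it along the rail, without lifting it, until its hook is centred on the band, and let go. Then pick up the larger of the two sawn wooden blocks and hold it up square to the bench camera: centred on its upward-sloping line of sight, one end facing the lens, lying flat along that line, its middle 19 cm from the lens. Finish while holding it there, and leave the small block and the wooden disc where they lie.

Things in the scene. Friction and masses are not known exactly. Their poses are not given: they have to be found in the camera images.
- rail: Fixed rail: level flat steel bar 400 mm long (its y), 8 mm thick (x), 20 mm tall, top edge 190 mm above the bench, on two posts (8 mm thick in x, 16 mm in y, at y = -190 and +190 mm) right under the bar, with 50 x 50 x 8 mm feet. Origin on the bench under the bar's middle; x points away from the camera, y along the bar to the left seen from the robot, z up.
- mark: Brass band 6 mm wide round the rail, 0 to 60 mm left (+y) of the rail's middle, opposite the camera. It stands out under 1 mm and does not obstruct. Origin on the bar's top edge, centred on band and bar; axes parallel to the rail's.
- backdrop: Loose metal hanger, 100 g, upright in the stand; either side may face the camera. Origin at the saddle: mid underside of its hook's roof, which rests on the bar's top edge. z up, y along the bar. Hook: upside-down U, 40 mm long (y), 24 mm wide (x), 16 mm inside; leg at -x reaches 30 mm below the origin; at x = +10 mm a 4 mm thick plate, 90 mm wide, reaches 90 mm below.
- tab (a point): Middle of the backdrop's wooden grip tab, 24 mm above the backdrop's origin. The tab is 10 mm thick (backdrop x), 36 mm long (y) and 40 mm tall, and stands on the hook's 4 mm thick roof.
- stand: Fixed slotted wooden block, 60 x 120 mm, 42 mm tall, that holds the backdrop's plate upright in a slot 5.5 mm wide along y, 30 mm deep, centred at x = +10 mm. Origin on the bench under the backdrop's origin. Lift the backdrop straight up at least 35 mm to clear it.
- lens: Front of the small fixed grey bench camera (44 mm wide, black lens barrel 28 mm across), on a 60 mm round foot between robot and rail. Origin at the centre of the lens front, 45 mm above the bench. x points out along the line of sight, towards the rail's mark seen from above and rising 20 degrees; y is level, to the left seen from the robot; z up, leaning back to the robot.
- block: The larger sawn wooden block, loose, 50 x 95 x 28 mm, about 50 g, lying flat on the bench. Origin at the centre of its underside; x across its width (50 mm), y along its length (95 mm), z up.
- block_center (a point): Middle of the larger block, 14 mm above its origin.
- small_block: The smaller sawn wooden block, 40 x 80 x 22 mm, with a dark knot; bystander. Origin at the centre of its underside, y along its length.
- disc: Wooden disc 46 mm in diameter, 20 mm tall; bystander. Origin at the centre of its underside.
Not all that is in view belongs to the job. What is shaped like the block but purple is not meant.

How it is judged:
By the outcome, as a careful person would: the job done as asked, in the order asked, and still so for the second after the job is handed in, while the arm keeps its last pose, push and grip.
It also fails if it takes over 54 s, if anything falls off the work surface, if the arm or the gripper's body presses on something with over 40 N, if the wrist force passes 120 N, or if a joint passes its speed limit or range.

## Robot

A 7-joint arm with a two-finger parallel gripper is mounted at the origin on a cart in front of the work surface, level with it; the furniture and walls round the work are solid. World frame = base frame: x ahead of the robot, y to its left, z up, the work surface at z = 0. Lengths are in m, angles in rad, forces in N, time in s.
With the tool pointing down it reaches from about 0.425 to 0.925 m from the base axis. Payload 6.8 kg.
Tool frame: the origin (TCP) lies between the finger pads; the fingertips stand 17 mm ahead of it and the grasp point (between the pads) lies 2 mm behind it; z points along the fingers, y is the direction in which the jaws open and shut (so a half turn about z gives the same grasp; the last joint's range is limited). The gripper opens to 85 mm and grips with 20 to 120 N. Pads are 22 mm wide; open, the fingers measure 114 mm over their backs; the gripper's body (76 mm by 85 mm) begins 54 mm behind the grasp point. The pads swing forward as they close: fully open they stand 13 mm farther back than shut.
Start: joints at [-1.234, 0.477, 0.022, 1.555, -0.011, 1.109, -0.083], TCP at [0.29, 0.609, 0.248] pointing down, gripper open.
Joint ranges: [-2.96, 2.96], [-0.34, 2.1], [-1.41, 1.46], [0.24, 2.44], [-1.37, 4.51], [0.17, 1.92], [-2.96, 2.96]. Speed limits (rad/s): [2.39, 2.39, 3.14, 3.14, 3.14, 3.14, 3.14].

## Interface

Orientations are given as a unit quaternion [w, x, y, z].
In Python, from station import bot gives the robot as it stands. The module is installed in compiled form; this text tells all that it offers.
- The arm moves only by the tool carry_out, never from a script. Its argument "moves" is a list of rows, each a list of 3 entries, a list of its own where there are three numbers: the turn, a rotation vector about the tool's x, y, z in degrees, then the shift along the tool's x, y, z in cm, then the finger opening in cm, from 0 to 8.54. A call has 1 to 5 rows; each row is the pose to reach, as a shift and turn from the pose commanded when the call began, along the tool's axes at that moment; what a row does not reach only later rows make up. A row lasts 1/8 s, in which the tool goes at most 62.5 mm and 10.7 degrees, less where a joint would pass 70% of its speed; a pose out of reach is approached as far as the arm can. A call with a gripper value outside its range is refused whole. The fingers move at their own pace and stop on an object; "newtons" is the grip in N (left out, the last holds). Time passes only in rows, so rows that repeat a pose let the fingers close. It gives the time, the measured TCP pose, the force and the opening at its end, in the units of the state.
- bot.get_obs(): the state, without advancing time (a new reading comes with each control period).
- bot.read_camera(name): name is "scene" or "side" or "wrist"; returns the picture (400x640x3 uint8, red, green, blue); there is no depth.
- bot.camera_info(name): a dict with "vertical_fov" (degrees; the focal length in pixels is half the picture's height over the tangent of half this angle, whatever the lens; pixels are square), "cx", "cy" (the principal point, pixels), "position" and "attitude" of the camera in the world. Camera axes: x right, y up, looking along -z (the intrinsics and any distortion apply to the point x, -y, -z); pixel columns grow to the right and rows downward; lengths in m; the calibration is good to about 2 mm. A picture is of the moment at which its call begins: read the wrist's pose just before it. camera_info takes no time and is no camera call; for the wrist camera it gives the pose at the moment of the call.
- bot.hand_in(): hands the job in, once; it reports no verdict.
Trained networks look in the newest picture that a camera, given by its name, has taken for a name from the list of things; names that differ only in an ending like _2 or _b are one class to them, and where a whole thing is asked for, a point or a joint stands for the part that bears it (a point fixed in the world has none). Each returns a list of dicts, best first, with "score" (0 to 1); they miss things now and then, are a little off and sometimes report something else, mostly with a low value. They report only what shows in the picture. A call takes as long as a camera call. They do not tell look-alikes from the thing itself.
- bot.silhouettes(label, camera): "region" (400x640 bool, what is visible of it) and "location" ([column, row] in pixels, amid what is visible of it).
The state is a dict: "t": time; "q": joint angles; "joint_vel": joint speeds; "joint_torque": joint torques, N m; "eef_pos": TCP position; "tool_rot": TCP orientation; "contact_force": force on the tool from outside, world axes, zero at the start; "torque": the same for the moment, N m; "gripper_width": opening from 0.0 (shut) to 1.0 (fully open).
Only numpy, scipy, OpenCV 4.12 (cv2) and the standard library are available. Lean on these libraries where they do the work, as an engineer would, in place of code of your own. Each camera call takes 0.05 s, during which the arm holds its last target. There are 200 camera calls.

## Working session

There is one attempt and no reset: what is moved stays moved. The work goes in short steps, Python scripts to look and compute and a tool call to move; the robot and the scene stay as the last step left them, time stands still between calls to the robot, and variables do not carry over. Pictures are saved under pics/ and viewed, about 8 in all and at most 12, crops included, and the job is handed in when it is done.

Besides the shell and the picture viewer there is one more tool, called after "Request:" in YAML: its name, and indented under it one key for each argument. carry_out: Moves the arm, as the interface text tells. Its arguments: {"type":"object","properties":{"moves":{"type":"array"},"newtons":{"type":"number"}},"required":["moves"]}

```bash
mkdir -p pics
cat > h.py <<'E'
import numpy as np, cv2
from station import bot
from scipy.spatial.transform import Rotation as R
def rot(q): return R.from_quat([q[1],q[2],q[3],q[0]])
def snap(cam,fn=None):
    im=bot.read_camera(cam)
    if fn: cv2.imwrite('pics/'+fn,im[:,:,::-1])
    return im
E
python3 - <<'E'
from h import *
o=bot.get_obs()
print({k:np.round(v,3) for k,v in o.items()})
for c in ["scene","side","wrist"]:
    print(c,bot.camera_info(c)); im=snap(c,c+'0.png')
    for n in ["rail","mark","backdrop","tab","stand","lens","block","small_block","disc"]:
        try: print(n,[(round(d['score'],2),np.round(d['location']).tolist(),int(d['region'].sum())) for d in bot.silhouettes(n,c)])
        except Exception as e: print(n,e)
E
```

```text
{'t': np.float64(0.0), 'q': array([-1.234,  0.478,  0.022,  1.556, -0.011,  1.109, -0.083]), 'joint_vel': array([-0.001, -0.002, -0.   , -0.002,  0.001,  0.   ,  0.001]), 'joint_torque': array([-0.0000e+00, -5.9646e+01,  1.6080e+00, -2.8119e+01,  1.2000e-02,
        9.0000e-03, -0.0000e+00]), 'eef_pos': array([0.29 , 0.609, 0.247]), 'tool_rot': array([-0.   ,  0.221,  0.975, -0.001]), 'contact_force': array([ 0.511, -0.198,  0.156]), 'torque': array([-0.006, -0.006, -0.029]), 'gripper_width': np.float64(0.997)}
scene {'vertical_fov': 42.83654575179496, 'cx': 319.0392790473206, 'cy': 195.28103760241285, 'position': array([ 0.02328672, -1.1336486 ,  0.7141395 ]), 'attitude': array([ 0.83645315,  0.49680143, -0.11818699, -0.19891279])}
rail [(0.71, [335.0, 151.0], 1163), (0.42, [367.0, 222.0], 509)]
mark [(0.26, [228.0, 203.0], 324)]
backdrop [(0.84, [365.0, 220.0], 502)]
tab [(0.96, [366.0, 223.0], 525)]
stand [(0.78, [369.0, 251.0], 998)]
lens [(0.58, [229.0, 202.0], 294)]
block [(0.66, [306.0, 251.0], 483), (0.64, [401.0, 291.0], 1043), (0.57, [329.0, 277.0], 938), (0.55, [283.0, 195
[... 335 characters left out ...]
.0], 1239)]
mark []
backdrop [(0.62, [382.0, 224.0], 709), (0.49, [343.0, 283.0], 1102)]
tab [(0.74, [377.0, 226.0], 689)]
stand [(0.85, [381.0, 251.0], 1175)]
lens [(0.59, [233.0, 214.0], 238)]
block [(0.89, [287.0, 203.0], 467), (0.78, [344.0, 284.0], 1130), (0.67, [314.0, 249.0], 472), (0.6, [422.0, 291.0], 1211)]
small_block [(0.55, [313.0, 248.0], 499)]
disc [(0.67, [289.0, 228.0], 204)]
wrist {'vertical_fov': 67.45841874921396, 'cx': 321.5951431585476, 'cy': 197.394692222042, 'position': array([0.22721077, 0.64015964, 0.37308881]), 'attitude': array([ 0.8382511 , -0.11687998, -0.07409914,  0.52743103])}
rail []
mark []
backdrop []
tab []
stand []
lens []
block []
small_block []
disc []
```

```bash
python3 -c "
import cv2,numpy as np
a=cv2.imread('pics/scene0.png');b=cv2.imread('pics/side0.png');
cv2.imwrite('pics/a.png',cv2.resize(np.vstack([a,b]),(480*2*10//10*600//600,600)) if 0 else cv2.resize(a,(800,500)))
cv2.imwrite('pics/b.png',cv2.resize(b,(800,500)))"
```

```text
(no output)
```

View pics/a.png

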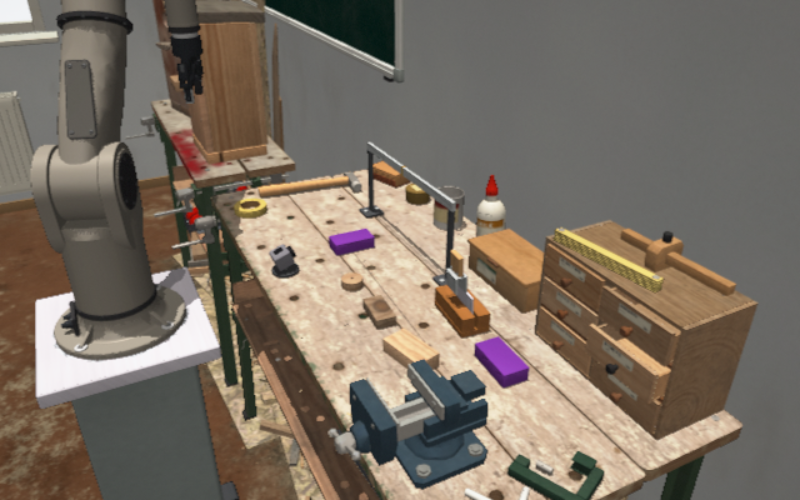

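View pics/b.png

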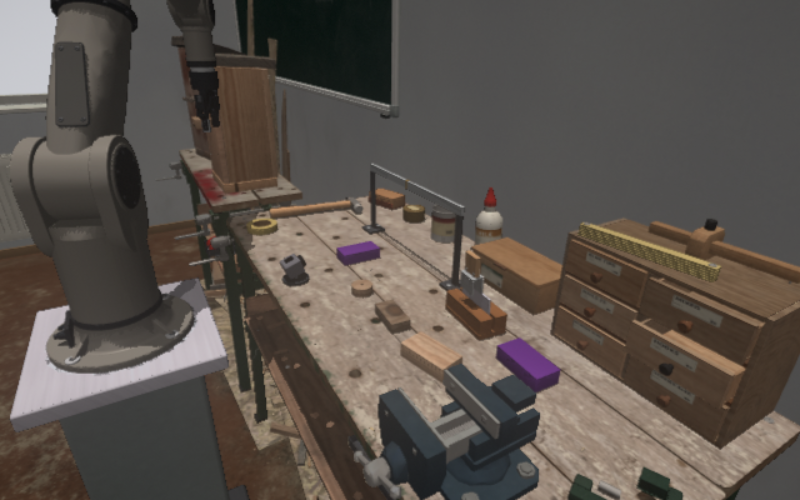

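The larger sawn block is the light-wood one at scene (329,277). The purple ones at (401,291) and (283,195) are look-alikes, and the one with the knot at (306,251) is the small block. The stand and backdrop are at (368,235), the rail is around (335,151) and the bench camera is at (229,203).

```bash
cat >> h.py <<'E'
def ray(ci,uv):
    f=200/np.tan(np.radians(ci['vertical_fov'])/2)
    d=np.array([(uv[0]-ci['cx'])/f,-(uv[1]-ci['cy'])/f,-1.])
    return rot(ci['attitude']).apply(d)
def onz(ci,uv,z):
    d=ray(ci,uv); p=np.array(ci['position']); return p+d*(z-p[2])/d[2]
def proj(ci,P):
    f=200/np.tan(np.radians(ci['vertical_fov'])/2)
    c=rot(ci['attitude']).inv().apply(np.atleast_2d(P)-ci['position'])
    return np.c_[ci['cx']+f*c[:,0]/-c[:,2], ci['cy']-f*c[:,1]/-c[:,2]]
E
python3 - <<'E'
from h import *
Z=dict(tab=.12,stand=.03,lens=.045,block=.02,small_block=.015,disc=.015)
for c in ["scene","side"]:
    ci=bot.camera_info(c); bot.read_camera(c)
    for n,z in Z.items():
        for d in bot.silhouettes(n,c): print(c,n,round(d['score'],2),np.round(onz(ci,d['location'],z),3))
ci=bot.camera_info("scene")
# rail top ends from picture (800x500 -> /1.25)
for uv in [(371,143),(463,206)]: print('railtop',onz(ci,np.array(uv)/1.25,.19))
ci=bot.camera_info("side")
for uv in [(372,164),(463,213)]: print('railtop side',onz(ci,np.array(uv)/1.25,.19))
a=cv2.imread('pics/scene0.png')[95:310,180:440]
cv2.imwrite('pics/c.png',cv2.resize(a,None,fx=2.75,fy=2.75,interpolation=cv2.INTER_CUBIC))
o=bot.get_obs();ci=bot.camera_info("wrist");T=rot(o['tool_rot'])
print('cam in tool',T.inv().apply(ci['position']-o['eef_pos']),(T.inv()*rot(ci['attitude'])).as_matrix().round(3))
E
```

```text
scene tab 0.76 [ 0.545 -0.335  0.12 ]
scene tab 0.65 [0.672 0.083 0.12 ]
scene tab 0.26 [ 0.383 -0.456  0.12 ]
scene stand 0.8 [ 0.566 -0.313  0.03 ]
scene lens 0.72 [0.337 0.037 0.045]
scene lens 0.57 [ 0.433 -0.371  0.045]
scene block 0.93 [ 0.56  -0.456  0.02 ]
scene block 0.72 [ 0.445 -0.344  0.02 ]
scene block 0.67 [0.51  0.066 0.02 ]
scene small_block 0.62 [ 0.453 -0.223  0.015]
scene disc 0.78 [ 0.451 -0.087  0.015]
scene disc 0.25 [ 0.441 -0.337  0.015]
side tab 0.96 [ 0.529 -0.332  0.12 ]
side tab 0.28 [ 0.368 -0.346  0.12 ]
side stand 0.76 [ 0.574 -0.304  0.03 ]
side lens 0.49 [0.329 0.022 0.045]
side lens 0.18 [ 0.419 -0.248  0.045]
side block 0.91 [0.513 0.069 0.02 ]
side block 0.77 [ 0.437 -0.349  0.02 ]
side block 0.74 [ 0.56  -0.444  0.02 ]
side small_block 0.74 [ 0.452 -0.193  0.015]
side small_block 0.41 [ 0.445 -0.34   0.015]
side disc 0.76 [ 0.436 -0.082  0.015]
railtop [0.62689812 0.21322787 0.19      ]
railtop [ 0.63632465 -0.19316154  0.19      ]
railtop side [0.62258451 0.21812405 0.19      ]
railtop side [ 0.60773076 -0.19788451  0.19      ]
cam in tool [ 0.0703127   0.00061185 -0.12478083] [[-0.003  0.962  0.274]
 [ 1.     0.003 -0.   ]
 [-0.001  0.274 -0.962]]
```

View pics/c.png

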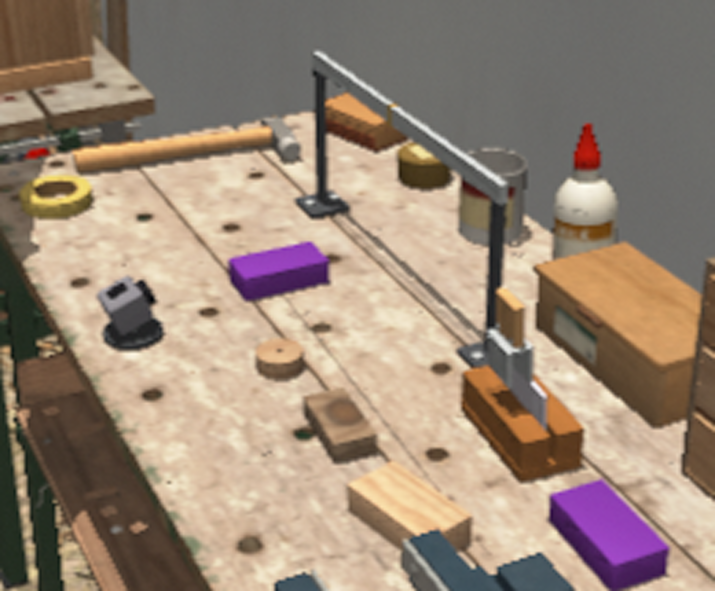

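Crop confirms it: the light block with no knot at crop (408,508) is the block, and the band shows at crop (392,106). Moving up and across.

Request:
carry_out:
  moves:
    - [[0,0,6],[-6.4,-6,-3],8.5]
    - [[0,0,12],[-10.5,-9.8,-6],8.5]
    - [[0,0,18],[-15,-14,-8.5],8.5]
    - [[0,0,24],[-19,-18,-8.5],8.5]
    - [[0,0,30],[-23,-21.5,-8.5],8.5]

```text
t: 2.82
eef_pos: [0.3996, 0.3309, 0.3335]
tool_rot: [0.0, 0.467, 0.884, 0.001]
contact_force: [1.3, -0.2, -0.3]
gripper_width: 0.998
```

```bash
cat >> h.py <<'E'
def go(p,xaz=None):
    "shift cm / yaw deg to reach p with tool pointing straight down and tool x at azimuth xaz deg"
    o=bot.get_obs();T=rot(o['tool_rot']);print('t',o['t'],'pos',o['eef_pos'].round(4),'F',o['contact_force'].round(1),'g',round(float(o['gripper_width']),3),'q',o['q'].round(2))
    M=T.as_matrix();az=np.degrees(np.arctan2(M[1,0],M[0,0]));print('xaz',az.round(2),'tool z',M[:,2].round(3))
    print('shift cm',(100*T.inv().apply(np.array(p)-o['eef_pos'])).round(2))
    if xaz is not None:
        x=np.array([np.cos(np.radians(xaz)),np.sin(np.radians(xaz)),0]);z=np.array([0,0,-1.])
        print('turn deg',np.degrees((T.inv()*R.from_matrix(np.c_[x,np.cross(z,x),z])).as_rotvec()).round(2))
E
python3 -c "
from h import *
go([.5,-.28,.33],90)"
```

```text
t 2.825 pos [0.3996 0.3309 0.3335] F [ 1.3 -0.2 -0.3] g 0.998 q [-1.    0.14  0.22  1.83 -0.03  1.18 -0.18]
xaz 124.33 tool z [ 0.001  0.002 -1.   ]
shift cm [-56.1  -26.16   0.25]
turn deg [ 0.11 -0.08 34.33]
```

Request:
carry_out:
  moves:
    - [[0,0,4],[-5,-2.3,0],8.5]
    - [[0,0,8],[-10.5,-4.9,0],8.5]
    - [[0,0,12],[-16,-7.5,0],8.5]
    - [[0,0,16],[-21.5,-10,0],8.5]
    - [[0,0,20],[-27,-12.6,0],8.5]

```text
t: 3.45
eef_pos: [0.4482, 0.0367, 0.3328]
tool_rot: [0.0, 0.613, 0.79, 0.001]
contact_force: [1.5, -0.1, 0.3]
gripper_width: 0.993
```

```bash
python3 -c "
from h import *
go([.5,-.28,.33],90)"
```

```text
t 3.45 pos [0.4482 0.0367 0.3328] F [ 1.5 -0.1  0.3] g 0.993 q [-0.7  -0.01  0.49  1.98  0.    1.17  0.04]
xaz 104.4 tool z [ 0.001  0.001 -1.   ]
shift cm [-31.96  -2.85   0.26]
turn deg [ 0.07 -0.04 14.4 ]
```

```bash
cat >> h.py <<'E'
import json
def wsnap(fn):
    ci=bot.camera_info("wrist"); im=snap("wrist",fn+'.png')
    json.dump({k:(v.tolist() if hasattr(v,'tolist') else v) for k,v in ci.items()},open('pics/'+fn+'.json','w')); return ci
E
python3 -c "
from h import *
wsnap('w1')"
```

Request:
carry_out:
  moves:
    - [[0,0,3],[-6,-0.5,0],8.5]
    - [[0,0,6],[-12,-1,0],8.5]
    - [[0,0,9],[-18,-1.6,0],8.5]
    - [[0,0,12],[-24,-2.2,0],8.5]
    - [[0,0,14.4],[-28.5,-2.5,0],8.5]

```text
t: 4.12
eef_pos: [0.4953, -0.246, 0.3328]
tool_rot: [0.0, 0.707, 0.707, 0.0]
contact_force: [1.2, 0.7, 0.3]
gripper_width: 0.989
```

```bash
python3 -c "
from h import *
go([.5,-.28,.33],90)
wsnap('w2')
a=cv2.imread('pics/w1.png');b=cv2.imread('pics/w2.png')
cv2.imwrite('pics/d.png',np.hstack([cv2.resize(a[:,:],(400,250)),cv2.resize(b,(400,250))]) )
cv2.imwrite('pics/e.png',cv2.resize(b,(800,500)))
cv2.imwrite('pics/e1.png',cv2.resize(a,(800,500)))
"
```

```text
t 4.125 pos [ 0.4953 -0.246   0.3328] F [1.2 0.7 0.3] g 0.989 q [-0.3   0.24  0.78  1.78 -0.18  1.19  0.54]
xaz 89.95 tool z [ 0.001 -0.001 -1.   ]
shift cm [-3.4   0.48  0.28]
turn deg [ 0.05  0.03 -0.05]
```

View pics/e.png

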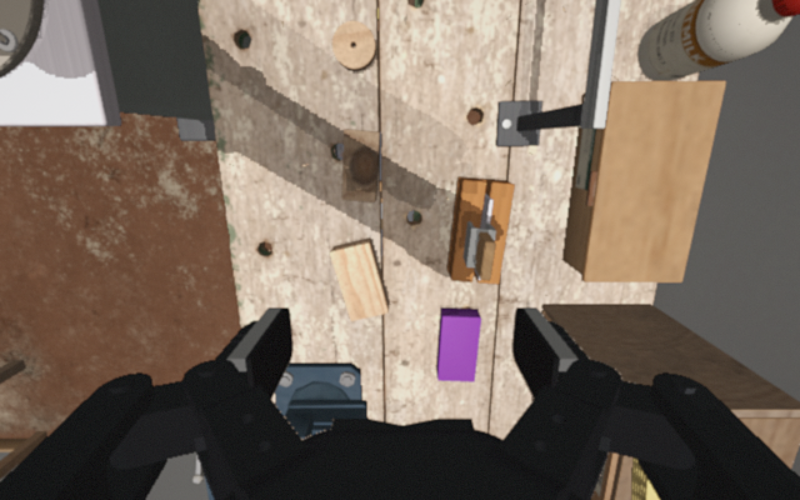

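View pics/e1.png

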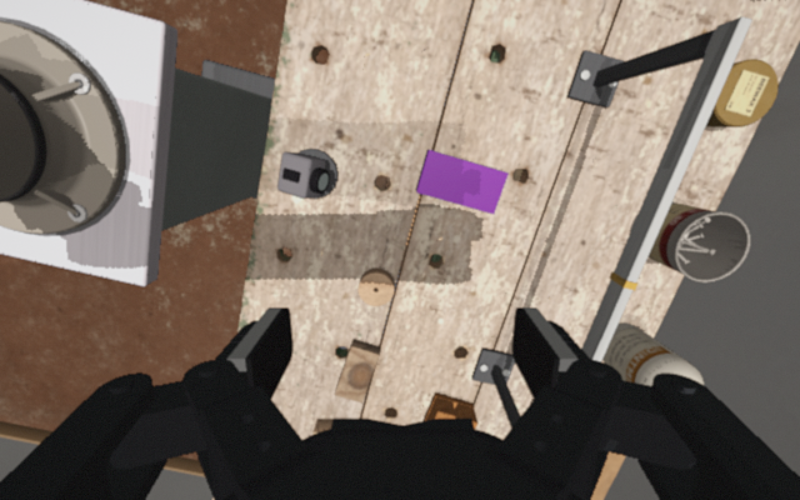

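Left picture (w2): the stand and backdrop at (480,235), block at (358,280) and small block at (362,165). w1: the rail with the band at (624,282), feet at (592,78) and (493,367), bench camera at (305,174).

```bash
cat >> h.py <<'E'
def ld(fn): return json.load(open('pics/'+fn+'.json'))
E
python3 - <<'E'
from h import *
w1=ld('w1');w2=ld('w2')
def P(ci,uv,z): return onz(ci,np.array(uv)/1.25,z).round(4)
print('feet',P(w1,(593,79),.008),P(w1,(493,367),.008),'band',P(w1,(624,282),.19))
print('rail end',P(w1,(742,20),.19), 'rail low',P(w1,(601,357),.19))
print('rail w2',P(w2,(610,5),.19),P(w2,(602,125),.19), 'foot',P(w2,(518,123),.008))
print('lens',P(w1,(320,180),.045),'cam foot',P(w1,(310,174),.0))
print('stand L/R edge at y', P(w2,(456,230),.042),P(w2,(508,233),.042), 'slot',P(w2,(491,190),.042))
print('tab top',P(w2,(488,258),.042+.06+.044),)
print('block',[P(w2,u,.028) for u in [(332,250),(370,240),(386,311),(350,318)]])
b=cv2.imread('pics/w2.png');a=cv2.imread('pics/w1.png')
x=cv2.resize(b[130:240,330:440],(600,600),interpolation=cv2.INTER_CUBIC)   # scale 5.4545
cv2.imwrite('pics/f.png',x)
E
```

```text
feet [0.6199 0.2205 0.008 ] [ 0.6258 -0.1545  0.008 ] band [0.6207 0.0459 0.19  ]
rail end [0.6217 0.2293 0.19  ] rail low [ 0.6288 -0.0191  0.19  ]
rail w2 [ 0.6259 -0.0944  0.19  ] [ 0.6311 -0.1661  0.19  ] foot [ 0.6275 -0.1572  0.008 ]
lens [0.3545 0.0428 0.045 ] cam foot [0.3332 0.0401 0.    ]
stand L/R edge at y [ 0.5563 -0.2743  0.042 ] [ 0.6158 -0.278   0.042 ] slot [ 0.5934 -0.229   0.042 ]
tab top [ 0.5698 -0.2747  0.146 ]
block [array([ 0.411 , -0.3016,  0.028 ]), array([ 0.4568, -0.2894,  0.028 ]), array([ 0.4744, -0.3816,  0.028 ]), array([ 0.4288, -0.3911,  0.028 ])]
```

View pics/f.png

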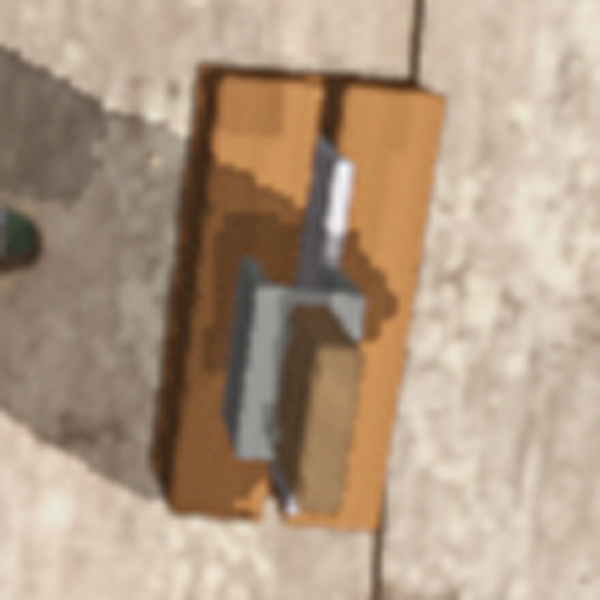

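Crop shows the stand top at (215,72)-(443,95)-(380,530)-(172,513), tab top at (318,345)-(360,345)-(343,513)-(300,508), hook leg on the robot side and plate on the far side.

Run:
```python
from h import *
w2=ld('w2')
def P(x,y,z): return onz(w2,(330+x*110/600,130+y*110/600),z)
def az(a,b): d=b-a; return np.degrees(np.arctan2(d[1],d[0])).round(1)
S=[P(215,72,.042),P(443,95,.042),P(380,530,.042),P(172,513,.042)]
print('stand',np.round(S,4).tolist(),'ctr',np.mean(S,0).round(4),az(S[3],S[0]),az(S[2],S[1]),az(S[0],S[1]),az(S[3],S[2]))
print('sizes',[np.linalg.norm(S[i]-S[(i+1)%4]).round(4) for i in range(4)])
T=[P(318,345,.146),P(360,345,.146),P(343,513,.146),P(300,508,.146)]
print('tab',np.mean(T,0).round(4),az(T[3],T[0]),az(T[2],T[1]),[np.linalg.norm(T[i]-T[(i+1)%4]).round(4) for i in range(4)])
print('slot',P(332,75,.042),P(265,522,.042),az(P(265,522,.042),P(332,78,.042)))
```

```text
stand [[0.5606, -0.2168, 0.042], [0.6184, -0.2228, 0.042], [0.6105, -0.3403, 0.042], [0.5537, -0.3351, 0.042]] ctr [ 0.5858 -0.2787  0.042 ] 86.7 86.2 -5.9 -5.2
sizes [np.float64(0.0581), np.float64(0.1178), np.float64(0.057), np.float64(0.1185)]
tab [ 0.5701 -0.2773  0.146 ] 87.2 88.1 [np.float64(0.0083), np.float64(0.0354), np.float64(0.0089), np.float64(0.0344)]
slot [ 0.59004263 -0.21765891  0.042     ] [ 0.57904959 -0.33781483  0.042     ] 84.7
```

Request:
carry_out:
  moves:
    - [[0,0,1.5],[-1.2,3.2,3],6]
    - [[0,0,3.5],[-2.2,5.8,6],5]
    - [[0,0,4.5],[-3.1,7.5,10],4.5]
    - [[0,0,4.5],[-3.1,7.5,12.5],4.5]
    - [[0,0,4.5],[-3.1,7.5,12.5],4.5]

```text
t: 4.8
eef_pos: [0.5695, -0.2734, 0.2053]
tool_rot: [-0.002, 0.734, 0.68, -0.001]
contact_force: [0.3, -0.8, 0.2]
gripper_width: 0.529
```

```bash
python3 -c "
from h import *
go([.571,-.2775,.13],85.5)
wsnap('w3')
print([(d['score'],d['location']) for d in bot.silhouettes('tab','wrist')])
b=cv2.imread('pics/w3.png')
cv2.imwrite('pics/g.png',cv2.resize(b[120:400,150:490],None,fx=2.1,fy=2.1,interpolation=cv2.INTER_CUBIC))
"
```

```text
t 4.8 pos [ 0.5695 -0.2734  0.2053] F [ 0.3 -0.8  0.2] g 0.529 q [-0.15  0.53  0.71  1.74 -0.4   1.02  0.62]
xaz 85.64 tool z [-0.004  0.001 -1.   ]
shift cm [-0.41  0.22  7.53]
turn deg [-0.24 -0.06  0.14]
[(0.67, [328.2, 208.6])]
```

View pics/g.png

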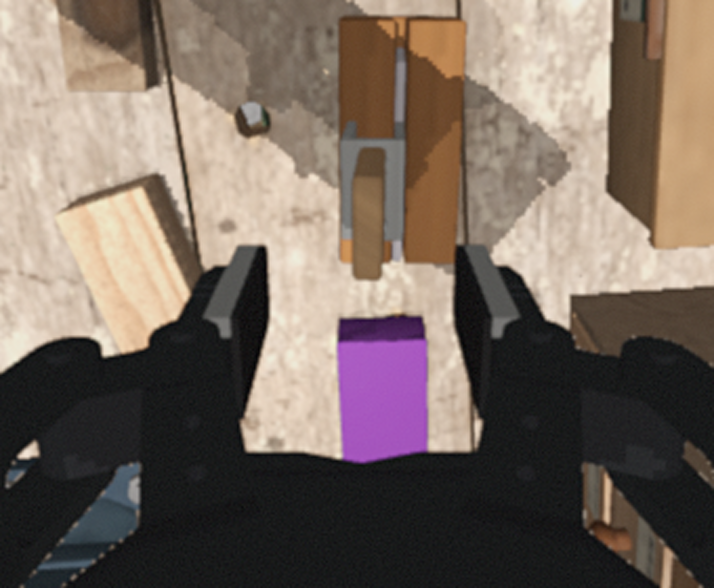

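```bash
python3 -c "
from h import *
w=ld('w3')
P=lambda x,y,z: onz(w,(150+x/2.1,120+y/2.1),z).round(4)
print('tab top end',P(368,278,.146),'R/L',P(383,240,.146),P(354,240,.146))
print('tab front top',P(370,165,.146),P(370,150,.106))
print('stand',[P(*u,.042) for u in [(342,18),(465,20),(460,262),(341,258)]],'slot',P(400,20,.042),'roof',[P(*u,.106) for u in [(345,138),(405,138)]])
"
```

```text
tab top end [ 0.5695 -0.2938  0.146 ] R/L [ 0.5752 -0.281   0.146 ] [ 0.566  -0.2803  0.146 ]
tab front top [ 0.5729 -0.2562  0.146 ] [ 0.5729 -0.262   0.106 ]
stand [array([ 0.5643, -0.217 ,  0.042 ]), array([ 0.6191, -0.2221,  0.042 ]), array([ 0.6126, -0.3397,  0.042 ]), array([ 0.5537, -0.333 ,  0.042 ])] slot [ 0.5901 -0.2199  0.042 ] roof [array([ 0.5641, -0.2567,  0.106 ]), array([ 0.586 , -0.2584,  0.106 ])]
```

Request:
carry_out:
  moves:
    - [[-0.2,0,0],[-0.24,0.28,3],4.5]
    - [[-0.2,0,0],[-0.24,0.28,5.5],4.5]
    - [[-0.2,0,0],[-0.24,0.28,7.3],4.5]
    - [[-0.2,0,0],[-0.24,0.28,7.4],4.5]
    - [[-0.2,0,0],[-0.24,0.28,7.4],4.5]

```text
t: 5.52
eef_pos: [0.5736, -0.2774, 0.1346]
tool_rot: [0.002, 0.734, 0.68, 0.002]
contact_force: [0.9, 0.1, -0.6]
gripper_width: 0.529
```

Request:
carry_out:
  moves:
    - [[0,0,0],[0,0,0],0.5]
    - [[0,0,0],[0,0,0],0.5]
    - [[0,0,0],[0,0,0],0.5]
    - [[0,0,0],[0,0,0],0.5]
    - [[0,0,0],[0,0,0],0.5]
  newtons: 50

```text
t: 6.15
eef_pos: [0.5743, -0.2773, 0.1344]
tool_rot: [0.003, 0.734, 0.68, 0.002]
contact_force: [2.6, -0.5, 6.1]
gripper_width: 0.109
```

```bash
python3 -c "
from h import *
go([.572,-.276,.24],90.9)"
```

```text
t 6.15 pos [ 0.5743 -0.2773  0.1344] F [ 2.6 -0.5  6.1] g 0.109 q [-0.1   0.62  0.65  1.78 -0.47  0.89  0.68]
xaz 85.62 tool z [ 0.006 -0.001 -1.   ]
shift cm [  0.11  -0.17 -10.56]
turn deg [ 0.37  0.05 -5.28]
```

Request:
carry_out:
  moves:
    - [[0,0,0],[0,0,-2],0.5]
    - [[0,0,0],[0,0,-4.5],0.5]
    - [[0,0,0],[0,0,-8.5],0.5]
    - [[0,0,0],[0,0,-13.5],0.5]
    - [[0,0,0],[0,0,-18.5],0.5]

```text
t: 6.78
eef_pos: [0.5708, -0.2766, 0.3187]
tool_rot: [-0.0, 0.734, 0.679, 0.0]
contact_force: [0.4, -0.7, -0.6]
gripper_width: 0.106
```

```bash
python3 -c "
from h import *
go([.625,-.07,.33],90.9)"
```

```text
t 6.775 pos [ 0.5708 -0.2766  0.3187] F [ 0.4 -0.7 -0.6] g 0.106 q [-0.2   0.43  0.77  1.61 -0.32  1.23  0.56]
xaz 85.59 tool z [-0.     0.001 -1.   ]
shift cm [21.02  3.82 -1.11]
turn deg [-0.02 -0.04 -5.31]
```

Request:
carry_out:
  moves:
    - [[0,0,0],[0,0,-1.8],0.5]
    - [[0,0,-1.5],[5,0.9,-1.8],0.5]
    - [[0,0,-3],[10,1.8,-1.8],0.5]
    - [[0,0,-4.5],[15,2.7,-1.8],0.5]
    - [[0,0,-5.3],[20,3.7,-1.8],0.5]

```text
t: 7.4
eef_pos: [0.6234, -0.0786, 0.3346]
tool_rot: [-0.0, 0.701, 0.713, -0.0]
contact_force: [0.8, 0.2, -0.8]
gripper_width: 0.105
```

Request:
carry_out:
  moves:
    - [[0,0,0],[0.2,0,0],0.5]
    - [[0,0,0],[0.2,0,0],0.5]
    - [[0,0,0],[0.2,0,0],0.5]

```text
t: 7.78
eef_pos: [0.6235, -0.0804, 0.336]
tool_rot: [0.001, 0.703, 0.712, 0.0]
contact_force: [-1.0, -0.4, -1.7]
gripper_width: 0.112
```

```bash
python3 -c "
from h import *
go([.625,-.07,.33],90.9)
wsnap('w4')
b=cv2.imread('pics/w4.png')
cv2.imwrite('pics/i.png',cv2.resize(b[0:330,200:520],None,fx=1.8,fy=1.8,interpolation=cv2.INTER_CUBIC))
"
```

```text
t 7.775 pos [ 0.6235 -0.0804  0.336 ] F [-1.  -0.4 -1.7] g 0.112 q [-0.5   0.39  0.73  1.6  -0.27  1.25  0.29]
xaz 90.74 tool z [ 0.002 -0.001 -1.   ]
shift cm [1.04 0.16 0.6 ]
turn deg [ 0.12  0.06 -0.16]
```

View pics/i.png

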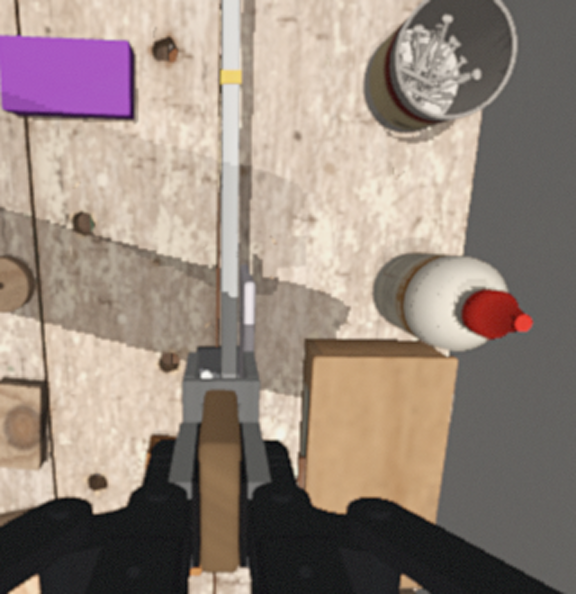

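```bash
python3 -c "
from h import *
w=ld('w4')
P=lambda x,y,z: onz(w,(200+x/1.8,y/1.8),z).round(4)
print('band',P(231.5,76,.19),'edges',P(221,76,.19),P(242,76,.19))
print('rail',P(231.5,5,.19),P(230.5,200,.19),P(230,290,.19),P(229.5,360,.19))
print('roof front',P(183,378,.3076),P(258,378,.3076),'tabtop',P(220.5,392,.3476),P(220,570,.3476))
"
```

```text
band [0.6277 0.0451 0.19  ] edges [0.6229 0.045  0.19  ] [0.6325 0.0451 0.19  ]
rail [0.6272 0.0734 0.19  ] [ 0.6281 -0.0091  0.19  ] [ 0.6286 -0.0528  0.19  ] [ 0.6289 -0.0896  0.19  ]
roof front [ 0.6122 -0.0606  0.3076] [ 0.6346 -0.0604  0.3076] tabtop [ 0.6231 -0.0505  0.3476] [ 0.6235 -0.097   0.3476]
```

Request:
carry_out:
  moves:
    - [[0,0,0],[0,0.5,0],0.5]
    - [[0,0,0],[0,0.5,1],0.5]
    - [[0,0,0],[0,0.5,3],0.5]
    - [[0,0,0],[0,0.5,5],0.5]
    - [[0,0,0],[0,0.5,6.8],0.5]

```text
t: 8.45
eef_pos: [0.6293, -0.0784, 0.2671]
tool_rot: [0.001, 0.701, 0.713, 0.001]
contact_force: [-0.2, 0.5, -1.8]
gripper_width: 0.108
```

```bash
python3 -c "
from h import *
go([.628,-.08,.2224],90.7)
wsnap('w5')
b=cv2.imread('pics/w5.png')
cv2.imwrite('pics/j.png',cv2.resize(b[0:330,200:520],None,fx=1.8,fy=1.8,interpolation=cv2.INTER_CUBIC))
"
```

```text
t 8.45 pos [ 0.6293 -0.0784  0.2671] F [-0.2  0.5 -1.8] g 0.108 q [-0.47  0.46  0.7   1.68 -0.32  1.12  0.33]
xaz 90.91 tool z [ 0.003 -0.    -1.   ]
shift cm [-0.16 -0.15  4.47]
turn deg [0.15 0.02 0.21]
```

View pics/j.png

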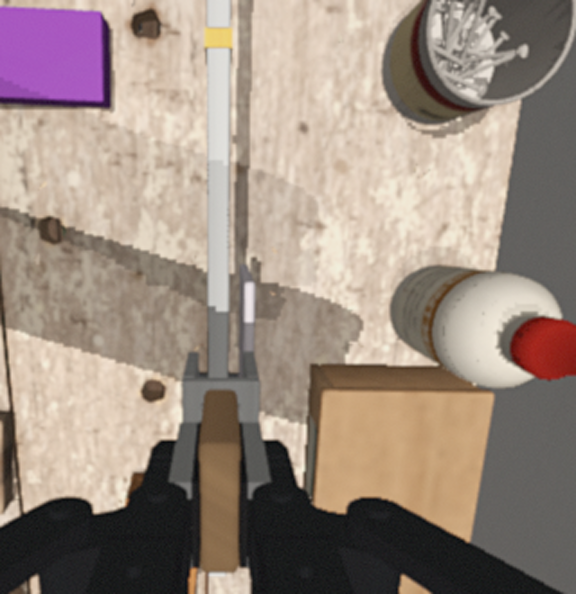

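Band at (218,38); the rail (centre column 218) runs centrally inside the hook (183–258). Lowering.

Request:
carry_out:
  moves:
    - [[0,0,0],[0,-0.05,2],0.5]
    - [[0,0,0],[0,-0.05,3.3],0.5]
    - [[0,0,0],[0,-0.05,4],0.5]
    - [[0,0,0],[0,-0.05,4.3],0.5]
    - [[0,0,0],[0,-0.05,4.5],0.5]

```text
t: 9.12
eef_pos: [0.6296, -0.0784, 0.2238]
tool_rot: [0.002, 0.701, 0.713, 0.001]
contact_force: [0.2, -0.1, -0.8]
gripper_width: 0.108
```

Request:
carry_out:
  moves:
    - [[0,0,0],[0,0,0.1],0.5]
    - [[0,0,0],[0,0,0.1],0.5]

```text
t: 9.38
eef_pos: [0.6294, -0.0784, 0.2228]
tool_rot: [0.001, 0.701, 0.713, 0.001]
contact_force: [-1.1, 0.6, -0.5]
gripper_width: 0.106
```

Request:
carry_out:
  moves:
    - [[0,0,0],[0,0,0.1],0.5]
    - [[0,0,0],[0,0,0.2],0.5]
    - [[0,0,0],[0,0,0.2],0.5]

```text
t: 9.75
eef_pos: [0.6296, -0.0784, 0.2226]
tool_rot: [0.001, 0.701, 0.713, 0.002]
contact_force: [-5.8, 2.4, 11.9]
gripper_width: 0.107
```

```bash
python3 -c "
from h import *
w=ld('w5')
P=lambda x,y,z: onz(w,(200+x/1.8,y/1.8),z).round(4)
print('band',P(218.5,38,.19),'rail',P(218.5,200,.19),P(218.5,330,.19))
print('roof front',P(183,379,.2385),P(258,379,.2385),'tabtop',P(220.5,392,.2785),P(220,570,.2785))
go([.628,.0451,.2224],90.7)
"
```

```text
band [0.6273 0.0447 0.19  ] rail [ 0.628  -0.0072  0.19  ] [ 0.6286 -0.0552  0.19  ]
roof front [ 0.6179 -0.059   0.2385] [ 0.6404 -0.0587  0.2385] tabtop [ 0.6288 -0.0485  0.2785] [ 0.6293 -0.0951  0.2785]
t 9.75 pos [ 0.6296 -0.0784  0.2226] F [-5.8  2.4 11.9] g 0.107 q [-0.45  0.5   0.67  1.72 -0.36  1.04  0.36]
xaz 90.91 tool z [ 0.005  0.001 -1.   ]
shift cm [12.35  0.04  0.03]
turn deg [ 0.26 -0.05  0.21]
```

Request:
carry_out:
  moves:
    - [[0,0,0],[1.5,0,0],0.5]
    - [[0,0,0],[3.5,0,0],0.5]
    - [[0,0,0],[5.5,0,0],0.5]
    - [[0,0,0],[7.5,0,0],0.5]
    - [[0,0,0],[9,0,0],0.5]

```text
t: 10.38
eef_pos: [0.6295, 0.0103, 0.2226]
tool_rot: [0.004, 0.702, 0.712, 0.002]
contact_force: [0.1, -4.2, 7.4]
gripper_width: 0.105
```

```bash
python3 -c "
from h import *
go([.628,.0451,.2224],90.7)
wsnap('w6')
b=cv2.imread('pics/w6.png')
cv2.imwrite('pics/k.png',cv2.resize(b[100:330,240:440],None,fx=2.5,fy=2.5,interpolation=cv2.INTER_CUBIC))
"
```

```text
t 10.375 pos [0.6295 0.0103 0.2226] F [ 0.1 -4.2  7.4] g 0.105 q [-0.6   0.49  0.67  1.74 -0.35  1.03  0.21]
xaz 90.85 tool z [ 0.008 -0.002 -1.   ]
shift cm [ 3.49 -0.1   0.02]
turn deg [0.46 0.13 0.15]
```

View pics/k.png

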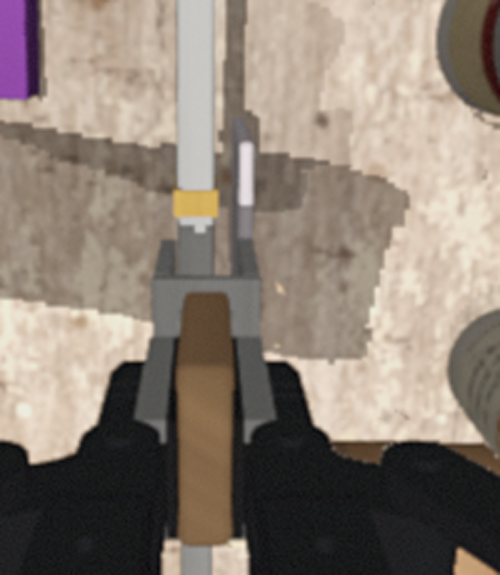

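Band spans crop rows 190–217 (centre 203, col 195); the hook roof's front edge is at row 277.

```bash
python3 -c "
from h import *
w=ld('w6')
P=lambda x,y,z: onz(w,(240+x/2.5,100+y/2.5),z).round(4)
print('band',P(195,203.5,.19),P(195,190,.19),P(195,217,.19))
print('roof front',P(205,277,.194))
print('tab top end',P(205,543,.234),P(205,293,.234))
"
```

```text
band [0.6269 0.0449 0.19  ] [0.6269 0.0478 0.19  ] [0.6269 0.0419 0.19  ]
roof front [0.6292 0.0296 0.194 ]
tab top end [ 0.6293 -0.0068  0.234 ] [0.6287 0.0403 0.234 ]
```

Request:
carry_out:
  moves:
    - [[0,0,0],[1,0,0],0.5]
    - [[0,0,0],[2,0,0],0.5]
    - [[0,0,0],[3,0,0],0.5]
    - [[0,0,0],[3.45,0,0],0.5]
    - [[0,0,0],[3.45,0,0],0.5]

```text
t: 11.05
eef_pos: [0.629, 0.0449, 0.2226]
tool_rot: [0.003, 0.702, 0.712, 0.002]
contact_force: [-0.3, -2.4, 7.0]
gripper_width: 0.107
```

```bash
python3 -c "
from h import *
go([.628,.0451,.2224],90.7)"
```

```text
t 11.05 pos [0.629  0.0449 0.2226] F [-0.3 -2.4  7. ] g 0.107 q [-0.65  0.49  0.67  1.73 -0.35  1.03  0.15]
xaz 90.87 tool z [ 0.008 -0.001 -1.   ]
shift cm [ 0.02 -0.1   0.02]
turn deg [0.45 0.07 0.17]
```

Request:
carry_out:
  moves:
    - [[0,0,0],[0,0,0],1.5]
    - [[0,0,0],[0,0,0],3]
    - [[0,0,0],[0,0,0],4]
    - [[0,0,0],[0,0,0],4]
    - [[0,0,0],[0,0,0],4]

```text
t: 11.68
eef_pos: [0.6273, 0.0462, 0.2204]
tool_rot: [0.001, 0.701, 0.713, 0.001]
contact_force: [0.2, -0.1, -0.1]
gripper_width: 0.474
```

Request:
carry_out:
  moves:
    - [[0,0,0],[0,0,-1.5],4]
    - [[0,0,0],[0,0,-4],4]
    - [[0,0,0],[0,0,-7],4]
    - [[0,0,0],[0,0,-10],5]
    - [[0,0,0],[0,0,-12],8.5]

```text
t: 12.3
eef_pos: [0.6274, 0.0458, 0.3433]
tool_rot: [0.002, 0.702, 0.713, 0.002]
contact_force: [0.9, 0.4, 0.1]
gripper_width: 0.782
```

```bash
python3 -c "
from h import *
go([.46,-.30,.33],104)
wsnap('w7');snap('scene','s7.png')
b=cv2.imread('pics/w7.png');a=cv2.imread('pics/s7.png')[80:240,240:420]
x=cv2.resize(b[60:330,200:460],None,fx=1.5,fy=1.5,interpolation=cv2.INTER_CUBIC)
y=cv2.resize(a,(400,x.shape[0]),interpolation=cv2.INTER_CUBIC)
cv2.imwrite('pics/l.png',np.hstack([x,y]))
"
```

```text
t 12.3 pos [0.6274 0.0458 0.3433] F [0.9 0.4 0.1] g 0.782 q [-0.7   0.39  0.72  1.59 -0.27  1.26  0.09]
xaz 90.89 tool z [ 0.006  0.    -1.   ]
shift cm [-34.32 -17.28   1.22]
turn deg [  0.35   0.03 -13.11]
```

View pics/l.png

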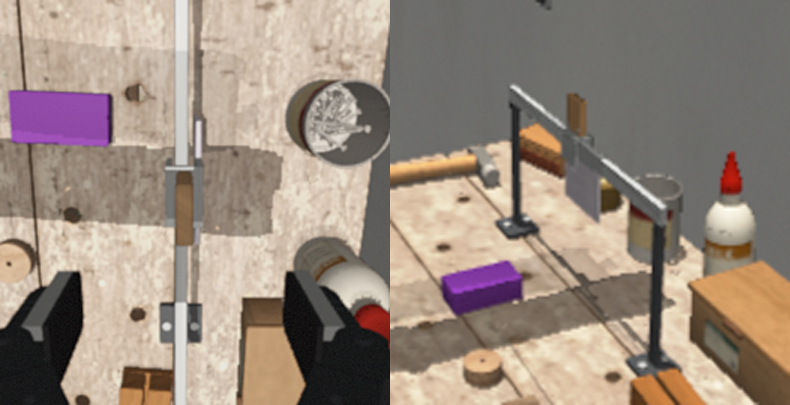

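Hung: the hook covers the band, and its roof spans (166–205, 168–225) in the left half. The scene view on the right shows the plate hanging freely on the rail. Next, the block.

Request:
carry_out:
  moves:
    - [[0,0,-2],[-4.5,-2.3,0],8.5]
    - [[0,0,-4],[-9.5,-4.8,0],8.5]
    - [[0,0,-6],[-14.5,-7.3,0],8.5]
    - [[0,0,-8],[-19.5,-9.8,0],8.5]
    - [[0,0,-10],[-24.5,-12.3,0],8.5]

```text
t: 13.02
eef_pos: [0.5065, -0.2022, 0.3398]
tool_rot: [0.001, 0.636, 0.772, 0.001]
contact_force: [0.6, -0.3, 0.1]
gripper_width: 0.993
```

Request:
carry_out:
  moves:
    - [[0,0,0],[-4,-2.5,2],8.5]
    - [[0,0,0],[-8,-5,5],8.5]
    - [[0,0,0],[-8,-5,8],8.5]
    - [[0,0,0],[-8,-5,8],8.5]

```text
t: 13.52
eef_pos: [0.4725, -0.2882, 0.258]
tool_rot: [-0.001, 0.637, 0.771, 0.0]
contact_force: [0.5, -0.6, 0.0]
gripper_width: 0.994
```

Run:
```python
from h import *
w7=ld('w7')
Q=lambda x,y,z: onz(w7,(200+x/1.5,60+y/1.5),z).round(4)
print('hook front/back',Q(185,168,.194),Q(195,226,.194))
w2=ld('w2'); print('vise y edge for z',[ (z,onz(w2,np.array((330,365))/1.25,z).round(3)) for z in (.02,.08,.12)])
w1=ld('w1')
go([.4428,-.3409,.2],101)
ci=wsnap('w8')
for d in bot.silhouettes('block','wrist'):
    m=d['region'].astype(np.uint8); r=cv2.minAreaRect(np.argwhere(m)[:,::-1].astype(np.float32))
    c=np.array([onz(ci,p,.028) for p in cv2.boxPoints(r)]); rgb=cv2.imread('pics/w8.png')[m>0].mean(0)
    e=[c[(i+1)%4]-c[i] for i in range(2)]; L=[np.linalg.norm(v) for v in e]; v=e[int(np.argmax(L))]
    print(round(d['score'],2),d['location'],'ctr',c.mean(0).round(4),'sz',np.round(L,4),'az',np.degrees(np.arctan2(v[1],v[0])).round(1),'bgr',rgb.round())
```

```text
hook front/back [0.6292 0.0629 0.194 ] [0.6362 0.0252 0.194 ]
vise y edge for z [(0.02, array([ 0.398, -0.464,  0.02 ])), (0.08, array([ 0.411, -0.424,  0.08 ])), (0.12, array([ 0.42 , -0.398,  0.12 ]))]
t 13.525 pos [ 0.4725 -0.2882  0.258 ] F [ 0.5 -0.6  0. ] g 0.994 q [-0.2   0.34  0.8   1.88 -0.28  1.05  0.91]
xaz 100.84 tool z [-0.001  0.001 -1.   ]
shift cm [-4.63 -3.9   5.79]
turn deg [-0.05 -0.09 -0.16]
0.58 [368.6, 287.4] ctr [ 0.5647 -0.4307  0.028 ] sz [0.1071 0.0574] az 88.6 bgr [168.  83. 149.]
0.56 [287.8, 207.2] ctr [ 0.4424 -0.3414  0.028 ] sz [0.049  0.0994] az -75.2 bgr [149. 180. 207.]
```

Run:
```python
from h import *
from scipy.optimize import minimize
ci=ld('w8'); bot.read_camera('wrist')
m=[d for d in bot.silhouettes('block','wrist') if abs(d['location'][0]-288)<25][0]['region']
def iou(p,dx=.025,dy=.0475):
    c=np.array([[sx*dx,sy*dy,z] for sx in(-1,1) for sy in(-1,1) for z in(0,.028)])
    P=R.from_euler('z',p[2],degrees=True).apply(c)+[p[0],p[1],0]
    h=cv2.convexHull((proj(ci,P)*16).astype(np.int32)); r=np.zeros(m.shape,np.uint8)
    cv2.fillConvexPoly(r,h,1,shift=4); r=r>0
    return -(r&m).sum()/(r|m).sum()
s=minimize(iou,[.4424,-.3414,12],method='Nelder-Mead',options=dict(initial_simplex=[[.4424,-.3414,12],[.447,-.3414,12],[.4424,-.337,12],[.442,-.341,17]]))
print(s.x,s.fun); go([s.x[0],s.x[1],.06],s.x[2]+90)
```

```text
[ 0.43902053 -0.34275091 12.23309694] -0.9342105263157895
t 13.725 pos [ 0.4752 -0.2885  0.2613] F [-0.   0.9  0.4] g 0.999 q [-0.2   0.33  0.8   1.87 -0.28  1.05  0.9 ]
xaz 101.0 tool z [ 0.005 -0.001 -1.   ]
shift cm [-4.6  -4.69 20.11]
turn deg [ 0.29  0.1  -1.24]
```

Request:
carry_out:
  moves:
    - [[0.2,0,-1],[-2.4,-2.4,3],8.5]
    - [[0.2,0,-1],[-4.5,-4.5,7],8.5]
    - [[0.2,0,-1],[-4.5,-4.5,11],8.5]
    - [[0.2,0,-1],[-4.5,-4.5,15],8.5]
    - [[0.2,0,-1],[-4.5,-4.5,15],8.5]

```text
t: 14.35
eef_pos: [0.4385, -0.3402, 0.1087]
tool_rot: [-0.002, 0.629, 0.777, -0.001]
contact_force: [-0.1, -0.3, 0.2]
gripper_width: 0.992
```

Run:
```python
from h import *
from scipy.optimize import minimize
o=bot.get_obs();ci=wsnap('w9')
ds=bot.silhouettes('block','wrist');print([(round(d['score'],2),d['location'],d['region'].sum()) for d in ds])
im=cv2.imread('pics/w9.png')
m=ds[0]['region']; print(im[m].mean(0))
rows=np.argwhere(m); 
for r in np.linspace(rows[:,0].min()+5,rows[:,0].max()-5,6).astype(int):
    cs=np.where(m[r])[0]; a,b=onz(ci,(cs.min(),r),.028),onz(ci,(cs.max(),r),.028); print(r,cs.min(),cs.max(),a.round(4)[:2],b.round(4)[:2],np.linalg.norm(a-b).round(4))
go([.4405,-.342,.019],102)
```

```text
[(0.98, [327.2, 212.6], np.int64(8457)), (0.61, [415.2, 322.6], np.int64(257))]
[ 92.8149462  116.10582949 141.41220291]
156 290 359 [ 0.4082 -0.3039] [ 0.4546 -0.2942] 0.0474
179 290 359 [ 0.4111 -0.3198] [ 0.4584 -0.3098] 0.0484
202 291 359 [ 0.4148 -0.3362] [ 0.4624 -0.3262] 0.0487
225 292 359 [ 0.4186 -0.3534] [ 0.4666 -0.3433] 0.0491
248 294 358 [ 0.4234 -0.3712] [ 0.4703 -0.3613] 0.0479
272 296 359 [ 0.4285 -0.3906] [ 0.4758 -0.3806] 0.0483
t 14.45 pos [ 0.4401 -0.342   0.1115] F [-0.6 -0.2  0.9] g 0.995 q [ 0.04  0.54  0.66  1.99 -0.48  0.77  1.2 ]
xaz 101.96 tool z [ 0.002 -0.002 -1.   ]
shift cm [0.01 0.03 9.25]
turn deg [ 0.06  0.13 -0.04]
```

Request:
carry_out:
  moves:
    - [[0,0,-1],[0,0.15,3],7.5]
    - [[0,0,-1],[0,0.15,6],7]
    - [[0,0,-1],[0,0.15,8.2],7]
    - [[0,0,-1],[0,0.15,8.8],7]
    - [[0,0,-1],[0,0.15,8.8],7]

```text
t: 15.08
eef_pos: [0.4415, -0.3419, 0.0233]
tool_rot: [0.001, 0.623, 0.782, -0.0]
contact_force: [0.5, -0.3, 0.0]
gripper_width: 0.819
```

Request:
carry_out:
  moves:
    - [[0,0,0],[0,0,0],7]
    - [[0,0,0],[0,0,0],7]

```text
t: 15.32
eef_pos: [0.4411, -0.3416, 0.0229]
tool_rot: [0.001, 0.623, 0.782, -0.0]
contact_force: [0.2, 0.4, -0.5]
gripper_width: 0.816
```

Request:
carry_out:
  moves:
    - [[0,0,0],[0,0,0.3],7]
    - [[0,0,0],[0,0,0.3],4]
    - [[0,0,0],[0,0,0.3],4]
    - [[0,0,0],[0,0,0.3],4]
    - [[0,0,0],[0,0,0.3],4]
  newtons: 50

```text
t: 15.95
eef_pos: [0.4405, -0.3414, 0.019]
tool_rot: [0.0, 0.623, 0.782, -0.0]
contact_force: [-0.2, -0.3, 3.5]
gripper_width: 0.572
```

Request:
carry_out:
  moves:
    - [[0,0,0],[0,0,0],4]
    - [[0,0,0],[0,0,0],4]
    - [[0,0,0],[0,0,0],4]

```text
t: 16.32
eef_pos: [0.4405, -0.3415, 0.019]
tool_rot: [0.0, 0.623, 0.782, -0.0]
contact_force: [-1.0, -0.7, 4.7]
gripper_width: 0.576
```

Request:
carry_out:
  moves:
    - [[0,0,0],[0,0,-2],4]
    - [[0,0,0],[0,0,-6],4]
    - [[0,0,0],[0,0,-11],4]
    - [[0,0,0],[2,0.3,-16],4]
    - [[0,0,0],[6,1.5,-20],4]

```text
t: 16.95
eef_pos: [0.4411, -0.2804, 0.2216]
tool_rot: [0.001, 0.625, 0.781, -0.0]
contact_force: [1.8, 1.8, 0.4]
gripper_width: 0.577
```

```bash
python3 -c "
from h import *
go([.46,-.09,.24],110)"
```

```text
t 16.95 pos [ 0.4411 -0.2804  0.2216] F [1.8 1.8 0.4] g 0.577 q [-0.21  0.33  0.82  1.99 -0.29  0.94  0.97]
xaz 102.69 tool z [ 0.002 -0.002 -1.   ]
shift cm [18.16  6.02 -1.88]
turn deg [ 0.06  0.15 -7.31]
```

Request:
carry_out:
  moves:
    - [[0,0,-2],[5,1.7,-1],4]
    - [[0,0,-4],[10,3.4,-1.9],4]
    - [[0,0,-6],[15,5,-1.9],4]
    - [[0,0,-7.3],[18.2,6,-1.9],4]
    - [[0,0,-7.3],[18.2,6,-1.9],4]

```text
t: 17.58
eef_pos: [0.4594, -0.0857, 0.2382]
tool_rot: [-0.0, 0.57, 0.822, 0.0]
contact_force: [0.3, -0.0, -0.5]
gripper_width: 0.572
```

```bash
python3 -c "
from h import *
go([.46,-.09,.24],110)
ci=wsnap('w10')
for n in ['lens','block','small_block','disc']:
  print(n,[(round(d['score'],2),np.round(d['location']),d['region'].sum(),onz(ci,d['location'],.045).round(3)) for d in bot.silhouettes(n,'wrist')])
o=bot.get_obs();T=rot(o['tool_rot'])
Lc=np.array([.34,.04,.04]); u=proj(ci,Lc)[0].astype(int);print(u)
b=cv2.imread('pics/w10.png');a=cv2.imread('pics/w1.png')
x0=max(0,u[0]-50);y0=max(0,u[1]-40);print('crop',x0,y0)
A=cv2.resize(b[y0:y0+80,x0:x0+80],(400,400),interpolation=cv2.INTER_CUBIC)
B=cv2.resize(a[110:170,210:270],(400,400),interpolation=cv2.INTER_CUBIC)
C=cv2.resize(b[200:400],(640,200))
v=np.zeros((600,800,3),np.uint8);v[:400,:400]=A;v[:400,400:]=B;v[400:,:640]=C
cv2.imwrite('pics/m.png',v)"
```

```text
t 17.575 pos [ 0.4594 -0.0857  0.2382] F [ 0.3 -0.  -0.5] g 0.572 q [-0.63  0.16  0.77  2.08 -0.14  0.94  0.57]
xaz 110.51 tool z [ 0.  0. -1.]
shift cm [-0.42 -0.09 -0.18]
turn deg [ 0.01 -0.02  0.51]
lens [(0.67, array([246.,  20.]), np.int64(2175), array([0.339, 0.034, 0.045]))]
block [(0.67, array([319., 251.]), np.int64(18817), array([ 0.486, -0.166,  0.045])), (0.63, array([420.,  47.]), np.int64(5465), array([0.502, 0.07 , 0.045]))]
small_block [(0.27, array([600., 133.]), np.int64(7230), array([0.713, 0.062, 0.045]))]
disc [(0.75, array([312., 160.]), np.int64(897), array([ 0.442, -0.07 ,  0.045]))]
[250  15]
crop 200 0
```

View pics/m.png

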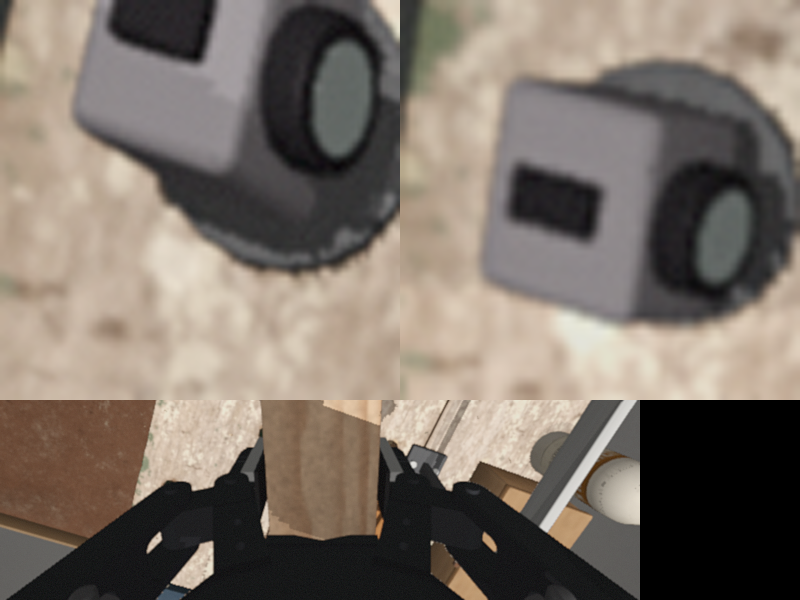

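Crops: the lens glass centre is at (342,92) in the left (w10) crop and (322,238) in the w1 crop. The block is held square between the fingers, and its front end shows in the wrist view.

Run:
```python
from h import *
a=ld('w10');b=ld('w1')
ua=(268.4,18.4);ub=(258.3,145.7)
print('z=.045',onz(a,ua,.045),onz(b,ub,.045))
A=[];B=[]
for c,u in((a,ua),(b,ub)):
    d=ray(c,u);d/=np.linalg.norm(d);M=np.eye(3)-np.outer(d,d);A.append(M);B.append(M@np.array(c['position']))
print('tri',np.linalg.lstsq(np.vstack(A),np.hstack(B),rcond=None)[0])
# block in hand
ci=a;o=bot.get_obs();T=rot(o['tool_rot']);bot.read_camera('wrist')
ci=bot.camera_info('wrist')
m=[d for d in bot.silhouettes('block','wrist') if abs(d['location'][0]-319)<30][0]['region']
def tp(u,z):
    o_=T.inv().apply(np.array(ci['position'])-o['eef_pos']);d=T.inv().apply(ray(ci,u));return o_+d*(z-o_[2])/d[2]
r=np.argwhere(m)
print('rows',r[:,0].min(),r[:,0].max())
for row in range(r[:,0].min(),r[:,0].max(),20):
    c=np.where(m[row])[0];print(row,c.min(),c.max(),'bot',(1e3*tp((c.min(),row),.019)).round(1),(1e3*tp((c.max(),row),.019)).round(1),'top',(1e3*tp((c.min(),row),-.009)).round(1),(1e3*tp((c.max(),row),-.009)).round(1))
```

```text
z=.045 [0.35807274 0.04275519 0.045     ] [0.3579485  0.04130056 0.045     ]
tri [0.35883439 0.04195138 0.04895935]
rows 171 339
171 272 371 bot [ 43.2 -24.1  19. ] [43.1 24.1 19. ] top [ 48.5 -19.4  -9. ] [48.4 19.4 -9. ]
191 260 381 bot [ 33.1 -30.5  19. ] [33.  29.5 19. ] top [ 40.5 -24.6  -9. ] [40.3 23.7 -9. ]
211 261 380 bot [ 22.7 -30.6  19. ] [22.5 29.5 19. ] top [ 32.  -24.6  -9. ] [31.9 23.8 -9. ]
231 262 379 bot [ 11.8 -30.8  19. ] [11.7 29.5 19. ] top [ 23.3 -24.7  -9. ] [23.2 23.8 -9. ]
251 264 379 bot [  0.6 -30.3  19. ] [ 0.4 30.1 19. ] top [ 14.2 -24.4  -9. ] [14.1 24.2 -9. ]
271 266 377 bot [-11.2 -29.9  19. ] [-11.3  29.6  19. ] top [  4.8 -24.1  -9. ] [ 4.6 23.9 -9. ]
291 266 377 bot [-23.4 -30.6  19. ] [-23.6  30.2  19. ] top [ -5.1 -24.6  -9. ] [-5.2 24.3 -9. ]
311 268 376 bot [-36.2 -30.1  19. ] [-36.3  30.2  19. ] top [-15.4 -24.2  -9. ] [-15.5  24.4  -9. ]
331 269 375 bot [-49.5 -30.3  19. ] [-49.7  30.3  19. ] top [-26.1 -24.3  -9. ] [-26.2  24.4  -9. ]
```

```bash
cat > tgt.py <<'E'
from h import *
L=np.array([.358,.042,.045]);Mk=np.array([.627,.045]);OFF=np.array([-.0025,0,.005])
d=Mk-L[:2];h=np.r_[d/np.linalg.norm(d),0];up=np.array([0,0,1.])
los=np.cos(np.radians(20))*h+np.sin(np.radians(20))*up; lz=-np.sin(np.radians(20))*h+np.cos(np.radians(20))*up
C=L+.19*los; RT=R.from_matrix(np.c_[-los,np.cross(-lz,-los),-lz])
def rel(extra=(0,0,0)):
    o=bot.get_obs();T=rot(o['tool_rot']);p=C-RT.apply(OFF)+np.array(extra)
    print('t',o['t'],'target TCP',p.round(4),'now',o['eef_pos'].round(4),'F',o['contact_force'].round(1),'g',o['gripper_width'].round(3),'q',o['q'].round(2))
    print('shift cm',(100*T.inv().apply(p-o['eef_pos'])).round(2),'turn',np.degrees((T.inv()*RT).as_rotvec()).round(2))
    bc=o['eef_pos']+T.apply(OFF);v=bc-L;print('block err mm: along',1e3*(v@los-.19),'side',1e3*v@np.cross(lz,los),'up',1e3*v@lz)
E
python3 - <<'E'
from tgt import *
rel((-.01,0,.12))
im=cv2.imread('pics/w10.png').mean(2); print(im[158:200,310:331].mean(1).round().astype(int).tolist())
E
```

```text
Traceback (most recent call last):
  File "tgt.py", line 8, in rel
    print('t',o['t'],'target TCP',p.round(4),'now',o['eef_pos'].round(4),'F',o['contact_force'].round(1),'g',o['gripper_width'].round(3),'q',o['q'].round(2))
                                                                                                             ^^^^^^^^^^^^^^^^^^^^^^^^
AttributeError: 'float' object has no attribute 'round'
```

```bash
sed -i "s/o\['gripper_width'\].round(3)/round(float(o['gripper_width']),3)/" tgt.py
python3 - <<'E'
from tgt import *
rel((-.01,0,.12))
im=cv2.imread('pics/w10.png').mean(2); print(im[158:200,310:331].mean(1).round().astype(int).tolist())
E
```

```text
t 17.925 target TCP [0.5225 0.0439 0.2338] now [ 0.4593 -0.0896  0.2378] F [-0.4 -0.5 -0.3] g 0.578 q [-0.62  0.17  0.77  2.08 -0.14  0.94  0.57]
shift cm [10.37 10.52  0.38] turn [-12.36 -17.36 -69.79]
block err mm: along -31.210673815637552 side -135.07725327113425 up 142.0309595667715
[88, 88, 88, 90, 90, 92, 91, 89, 91, 95, 97, 95, 89, 76, 75, 79, 85, 88, 90, 93, 94, 98, 103, 103, 109, 147, 188, 202, 203, 202, 201, 201, 201, 200, 199, 199, 199, 198, 190, 180, 169, 157]
```

Request:
carry_out:
  moves:
    - [[-1.5,-2.2,-8.7],[1.3,1.3,0],4]
    - [[-3.1,-4.3,-17.4],[2.6,2.6,0.1],4]
    - [[-4.6,-6.5,-26.2],[3.9,3.9,0.1],4]
    - [[-6.2,-8.7,-34.9],[5.2,5.3,0.2],4]
    - [[-7.7,-10.9,-43.6],[6.5,6.6,0.2],4]

```text
t: 18.55
eef_pos: [0.4991, -0.0048, 0.2355]
tool_rot: [0.114, 0.222, 0.968, -0.0]
contact_force: [0.3, -1.0, -0.6]
gripper_width: 0.578
```

```bash
sed -i 's/-.0025,0,.005/-.003,0,.005/' tgt.py; python3 -c "
from tgt import *
rel((-.01,0,.12))"
```

```text
t 18.55 target TCP [0.522  0.0439 0.2337] now [ 0.4991 -0.0048  0.2355] F [ 0.3 -1.  -0.6] g 0.578 q [-0.74  0.09  0.61  2.16  0.05  0.69  0.96]
shift cm [0.13 5.37 0.44] turn [ -4.63  -6.43 -25.84]
block err mm: along 9.336095643744436 side -49.9511163617741 up 125.73445704051431
```

Request:
carry_out:
  moves:
    - [[-1.6,-2.2,-8.7],[0,1.8,0.1],4]
    - [[-3.1,-4.3,-17.4],[0.1,3.6,0.3],4]
    - [[-4.6,-6.4,-25.8],[0.1,5.4,0.4],4]
    - [[-4.6,-6.4,-25.8],[0.1,5.4,0.4],4]

```text
t: 19.05
eef_pos: [0.5221, 0.044, 0.234]
tool_rot: [0.172, -0.003, 0.985, 0.001]
contact_force: [0.5, 1.3, -0.1]
gripper_width: 0.575
```

```bash
python3 -c "
from tgt import *
rel()"
```

```text
t 19.05 target TCP [0.532  0.0439 0.1137] now [0.5221 0.044  0.234 ] F [ 0.5  1.3 -0.1] g 0.575 q [-0.75  0.08  0.53  2.2   0.06  0.54  1.3 ]
shift cm [ 3.16 -0.02 11.65] turn [-0.06 -0.14 -0.33]
block err mm: along 31.835992873710918 side 0.12546267134785483 up 116.45800255493401
```

Request:
carry_out:
  moves:
    - [[0,0,-0.3],[0.8,0,3],4]
    - [[0,0,-0.3],[1.6,0,6],4]
    - [[0,0,-0.3],[2.4,0,9],4]
    - [[0,0,-0.3],[3.1,0,11.6],4]
    - [[0,0,-0.3],[3.1,0,11.6],4]

```text
t: 19.68
eef_pos: [0.5315, 0.0428, 0.113]
tool_rot: [0.171, -0.004, 0.985, -0.0]
contact_force: [0.4, -1.4, -0.2]
gripper_width: 0.576
```

```bash
python3 -c "
from tgt import *
rel()"
```

```text
t 19.675 target TCP [0.532  0.0439 0.1137] now [0.5315 0.0428 0.113 ] F [ 0.4 -1.4 -0.2] g 0.576 q [-0.57  0.33  0.38  2.27 -0.2   0.23  1.54]
shift cm [-0.07  0.11 -0.05] turn [-0.17 -0.35 -0.17]
block err mm: along -0.7545351024540459 side -1.167645506812334 up -0.49669476872055895
```

Request:
carry_out:
  moves:
    - [[-0.2,-0.3,-0.2],[0,0.1,0],4]
    - [[-0.2,-0.3,-0.2],[0,0.1,0],4]
    - [[-0.2,-0.3,-0.2],[0,0.1,0],4]

```text
t: 20.05
eef_pos: [0.5331, 0.0456, 0.1156]
tool_rot: [0.176, -0.008, 0.984, 0.002]
contact_force: [0.4, -0.9, 0.4]
gripper_width: 0.581
```

Run:
```python
from tgt import *
rel()
o=bot.get_obs();T=rot(o['tool_rot']);bc=o['eef_pos']+T.apply(OFF)
box=np.array([[a*.0475,b*.025,c*.014] for a in(-1,1) for b in(-1,1) for c in(-1,1)])
for c in ('scene','side'):
    ci=bot.camera_info(c);bot.read_camera(c)
    p=proj(ci,bc+T.apply(box));print(c,'block expect',p.min(0).round(),p.max(0).round(),'lens exp',proj(ci,L)[0].round(1),'tab exp',proj(ci,[.6285,.045,.214])[0].round(1))
    for n in ('block','lens','tab','small_block','disc'):
        for d in bot.silhouettes(n,c)[:4]:
            r=np.argwhere(d['region'])[:,::-1];print(' ',n,round(d['score'],2),np.round(d['location'],1),r.min(0),r.max(0))
```

```text
t 20.05 target TCP [0.532  0.0439 0.1137] now [0.5331 0.0456 0.1156] F [ 0.4 -0.9  0.4] g 0.581 q [-0.56  0.33  0.37  2.27 -0.21  0.22  1.55]
shift cm [ 0.18 -0.16  0.14] turn [0.2  0.3  0.22]
block err mm: along 1.7810992436907425 side 1.6557283066554795 up 1.477387292813269
scene block expect [273. 149.] [313. 181.] lens exp [233.5 200.2] tab exp [322.6 124.5]
  block 0.86 [293.3 166.8] [276 151] [313 179]
  block 0.79 [401.6 291.8] [380 270] [423 310]
  block 0.58 [285. 195.] [264 182] [300 204]
  lens 0.66 [229.1 204.9] [216 196] [236 216]
  lens 0.16 [282.5 225.7] [274 218] [290 233]
  tab 0.74 [324.5 144.7] [317 117] [335 166]
  small_block 0.66 [305.3 250.2] [290 236] [316 263]
  disc 0.72 [282.7 222.2] [273 218] [290 232]
side block expect [280. 160.] [318. 189.] lens exp [242.  207.6] tab exp [326.1 136.1]
  block 0.87 [296.5 175.1] [282 161] [316 187]
  block 0.76 [285.8 202.3] [269 193] [303 211]
  block 0.56 [420.4 288.7] [397 271] [446 312]
  block 0.52 [358.5 165.6] [295 131] [373 231]
  lens 0.71 [234.5 215.2] [224 204] [244 223]
  tab 0.6 [327.1 157.4] [320 129] [337 175]
  small_block 0.92 [314.4 249.5] [300 240] [328 266]
  disc 0.61 [288.  228.6] [281 223] [298 238]
```

```bash
python3 -c "
from tgt import *
rel();print(bot.hand_in())"
```

```text
t 20.65 target TCP [0.532  0.0439 0.1137] now [0.5327 0.0453 0.1146] F [-0.3  0.4 -0.2] g 0.577 q [-0.56  0.33  0.37  2.27 -0.21  0.22  1.55]
shift cm [ 0.1  -0.14  0.06] turn [0.16 0.21 0.24]
block err mm: along 0.9709703712278139 side 1.3955853418982096 up 0.6476132059798232
the job is handed in; nothing more can be done
None
```

The job is handed in at about 20.7 s of the 54 s allowed, with the arm still holding the block in front of the bench camera.

**Backdrop:** I lifted it out by its tab and lowered it onto the rail about 12 cm right of the band. It then slid along the rail under light downward contact, 7–12 N at the readings taken, and was released. Before release, the hook centre was about 1 mm or less from the band by the wrist camera. After release, the top-down picture showed the hook covering the band, with its edges at y = 63 and 25 mm (middle 44 mm) against the band at 45 mm.

**Block:** I took the larger light-wood block, not the purple look-alikes or the one with the knot. It is held 19 cm from the lens along the 20° line of sight. My last pose reading put it 1.0 mm off along the line, 1.4 mm to the side and 0.6 mm up, with tilt under 0.4°.

**Checks that were less certain:**
- The block's lengthwise position in the grip came out at about 1 mm off centre from the pickup estimate and 4 mm from the wrist view. I used 3 mm.
- The lens height triangulated to 49 mm, but I kept the given 45 mm.
- The held block's outline in the scene and side cameras matched its expected place within about 3 pixels.
- The small block and disc were found where they started, within the networks' scatter of a few pixels. I had used all 12 picture views by then, so I compared the end state by numbers only.

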